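Set the drilling jig: carriage to its stop, gauge arm to the index

ROBOT

A 7-joint arm with a two-finger parallel gripper is mounted at the origin on the work surface. World frame = base frame: x ahead of the robot, y to its left, z up, the work surface at z = 0. Lengths are in m, angles in rad, forces in N, time in s.
With the tool pointing down it reaches from about 0.425 to 0.95 m from the base axis. Payload 4.7 kg.
Tool frame: the origin (TCP) lies on the centre line of the jaws, within the pads' length; the fingertips stand robot.nose_length ahead of it and the grasp point (between the pads) lies 8 mm behind it (robot.nose_length is the distance from the TCP to the fingertips, in m); z points along the fingers, x is the direction in which the jaws open and shut, and the axes are right-handed (so a half turn about z gives the same grasp; the last joint's range is limited). The gripper opens to 85 mm and grips with 20 to 120 N. Pads are 22 mm wide; open, the fingers measure 114 mm over their backs; the gripper's body (76 mm by 85 mm) begins 54 mm behind the grasp point. The pads swing forward as they close: fully open they stand 13 mm farther back than shut.
Start: joints at [-1.234, 0.469, -0.049, 1.532, 0.024, 1.141, -0.082], TCP at [0.241, 0.63, 0.218] pointing down, gripper open.
Joint ranges: [-2.59, 2.59], [-0.33, 1.99], [-1.39, 1.29], [0.1, 2.45], [-1.04, 4.18], [0.21, 1.99], [-2.66, 2.66]. Speed limits (rad/s): [2.57, 2.57, 3.14, 3.14, 3.14, 3.14, 3.14].

INTERFACE

Orientations are given as [roll, pitch, yaw] about the fixed x, y, z axes, in that order (R = Rz(yaw) Ry(pitch) Rx(roll)).
In Python, from plant import robot gives the robot as it stands. Calls block until the motion is done:
- robot.goto(position, orientation): joint-space move of the TCP to a pose.
- robot.move_straight(position, vel=0.15, attitude=None, contact_N=None): straight line of the TCP; attitude=None keeps the orientation; vel is the mean speed in m/s. With contact_N (N) it stops when the force on the tool has changed by that much, and returns True; else False.
- robot.move_joints(angles): joint-space move.
- robot.grip(opening, strength=None): opening from 0.0 (shut) to 1.0 (fully open); strength is the grip in N (None keeps the last); returns when the fingers have stopped.
- robot.sleep(seconds).
- robot.inverse_kinematics(position, orientation): joint angles nearest the present ones, or None.
- robot.sense(): the state.
- robot.grab_frame(name): name is "side" or "top" or "wrist"; returns a dict with "image" (384x512x3 uint8, red, green, blue), "range_z" (384x512 float32, m along the optical axis (not along the pixel's ray), 0 where there is no reading), "fx", "fy", "cx", "cy" (pixels), "R" (3x3) and "t" (3): a world point X has camera coordinates R X + t. Camera axes: x right, y down, z forward; pixel columns grow to the right and rows downward; lengths in m; the calibration is good to about 2 mm. The wrist camera is an equidistant fisheye: a pixel r from the principal point sees the ray r / f radians off the axis. A picture is of the moment at which its call begins.
A pose or a line that the arm cannot do raises robot.IKError and nothing moves.
- robot.close_job(): hands the job in, once; it reports no verdict.
The state is a dict: "t": time; "joint_pos": joint angles; "joint_velocities": joint speeds; "effort": joint torques, N m; "tcp_pos": TCP position; "tcp_rot": TCP orientation; "wrist_force": force on the tool from outside, world axes, zero at the start; "torque": the same for the moment, N m; "opening": opening from 0.0 (shut) to 1.0 (fully open).
Only numpy, scipy, OpenCV 4.12 (cv2) and the standard library are available. Lean on these libraries where they do the work, as an engineer would, in place of code of your own. Each camera call takes 0.05 s, during which the arm holds its last target.

TASK

Set the drilling jig for the next tray: turn the handwheel clockwise until the carriage rests against its end stop. Then press the lock button of the gauge arm so that the arm springs loose, draw it out until its pointer stands level with the point of the index clip on the scale, and finish while still holding it there against its return spring, ready for the tray to be laid against it. Drive the carriage by the wheel only, and leave the end stop, the index clip and the things lying about where they are.

Things in the scene. Friction and masses are not known exactly. Their poses are not given: they have to be found in the camera images.
- jig: The drilling jig, heavy and fixed to the bench: grey base 230 x 550 mm, top of the base 30 mm up. Origin: on the bench under the jig; its x runs across the jig away from the robot side, its y runs along the jig (the carriage, gauge arm, stop and index all move along this y), z up. Base covers x -115 to 115, y -290 to 260 mm. Along its far half stands an aluminium fence beam (x 30 to 90, y -260 to 240, top 100 mm up).
- handwheel (a joint): Turning angle of the dark handwheel (rad, 0 at start, grows clockwise seen from above). Upright axis on a grey gear box 70 x 70 mm at jig x -60, y -180 mm; rim 102 mm across, rim top 108 mm above the bench. Rack and pinion: the carriage moves 10 mm along jig +y per rad. 35 to 95 mm (3.5 to 9.5 rad, up to one and a half turns) are needed. It turns lightly (about 2 N at the handle) and stays where it is left.
- wheel_hub (a point): Centre of the handwheel, on its axis, top of the hub, 110 mm above the bench.
- grip_top (a point): Top of the handwheel's black revolving handle: an upright spindle 48 mm tall, 21 mm thick at most, 157 mm above the bench at its top, 42 mm from the wheel's axis. It starts on the jig's -y side of the hub, and revolves freely on the wheel, so a gripper may keep its heading while it goes round. Above the rim there are 48 mm to grip.
- carriage: Plywood-topped carriage 115 x 160 mm, top 68 mm above the bench, sliding on two round rails along jig y in front of the fence. To be moved by the wheel only.
- carriage_nose (a point): Face of the carriage's steel nose pad (on its jig +y end, near the robot) that meets the end stop; 50 mm above the bench.
- stop_face (a point): Face of the dark end stop, a clamped block 32 x 26 x 40 mm with a small black lever on the rail nearest the robot, towards jig +y from the carriage. Touching when the nose and this point have the same jig y. The stop stands fast; the wheel goes hard when the carriage meets it.
- lock (a joint): How far the lock button is pressed down (m): 0 up, 0.006 fully down, the catch lets go at about 0.004. Spring: 1.5 N to begin, 4.5 N fully down. It comes up again when let go.
- button_top (a point): Middle of the top of the grey lock button, a 19 mm round plunger in a steel bush on top of the dark square tube (28 x 28 mm) that carries the gauge arm at the jig's -y end of the fence; 146 mm above the bench, pressed straight down.
- gauge: The telescoping gauge arm: an 18 mm square steel bar in the tube, with an aluminium head 34 x 30 x 28 mm and a flat gauge finger. It slides along jig +y by up to 130 mm. At start it is caught fully home, cannot be drawn until the button is pressed, and then springs out by itself by 13 to 20 mm and stays clear of the catch. From there a spring (50 N/m, slack at 18 mm out) draws it back: 2 to 6 N at the marks used. Origin: middle of the head, 114 mm above the bench.
- pull_post (a point): Top of the arm's upright pull post on the head: steel, 16 mm thick, 55 mm tall from the head's top at 129 mm, with a 21 mm cap in its upper 6 mm; top 183 mm above the bench.
- pointer (a point): Tip of the dark pointer on the head, which points in jig +x over the scale lines on the fence top.
- index_tip (a point): Point of the steel index clip, a 14 mm wide slide screwed fast on the fence's far edge over the white scale (lines every 5 mm); its point faces the pointer (jig -x). The arm is at its mark when pointer and index have the same jig y: 60 to 120 mm out from home. The clip stands 9 mm above the fence.
- brush: Hand brush lying in front of the jig, bystander.
- wrench: Wrench lying in front of the jig, bystander.
- tray_blank: Wooden tray 150 x 110 x 35 mm on the bench beyond the jig's +y end, bystander.
- oil_bottle: White bottle 48 mm thick, 130 mm tall, beyond the jig's -y end, bystander.
- screw_tin: Open steel tin 72 mm across, 45 mm tall, beyond the jig's -y end, bystander.
- steel_rule: Steel strip 24 x 100 x 4 mm lying on the fence top near its +y end, bystander.

How it is judged:
On the way, in this order (a step that is already met when the one before it is completed fails the run):
1. the carriage has been wound against its end stop (y of carriage_nose in the frame of stop_face above -0.002 m), for 0.3 s.
2. the lock button is pressed down (value of joint lock above 0.0045 m), for 0.05 s.
3. the gauge arm is held at the index (y of pointer in the frame of index_tip between -0.004 and 0.004 m and contact force between the fingers and gauge above 1 N), for 0.3 s.
At the end, for the whole second after the job is handed in: The fingers still hold the gauge arm against its spring (over 1 N), at rest, with its pointer within 4 mm of the index clip's point along the scale, and the carriage stands within 2 mm of its end stop (all of step 3 and y of carriage_nose in the frame of stop_face above -0.002 m and linear speed of gauge below 0.01 m/s); the arm keeps its last pose, push and grip.
It fails at once if the carriage is pushed directly instead of by the wheel (contact force between any of the fingers, the arm and carriage above 3 N).
It fails at once if the end stop or the index clip is shifted (distance of any of stop_face, index_tip from where it was at the start of the episode above 0.004 m).
It fails at once if a thing lying about is moved (distance of any of brush, wrench, tray_blank, oil_bottle, screw_tin, steel_rule from where it was at the start of the episode above 0.03 m).
It also fails if it takes over 67 s, if anything falls off the work surface, if the arm or the gripper's body presses on something with over 40 N, if the wrist force passes 120 N, or if a joint passes its speed limit or range.

## Working session

There is one attempt and no reset: what is moved stays moved. The work goes in short steps, each a Python script; the robot and the scene stay as the last script left them, time stands still between calls to the robot, and variables do not carry over. Pictures are saved under pics/ and viewed, and the job is handed in when it is done.

```bash
ls; mkdir -p pics; python3 - <<'E'
from plant import robot
import cv2,numpy as np,pickle
for n in ("top","side","wrist"):
    f=robot.grab_frame(n); pickle.dump(f,open(f"pics/{n}0.pkl","wb"))
    cv2.imwrite(f"pics/{n}0.png",f["image"][:,:,::-1]); print(n,f["fx"],f["cx"],f["cy"],np.round(-f["R"].T@f["t"],3), np.round(f["R"],2).tolist())
s=robot.sense();print(s["t"],s["tcp_pos"],s["tcp_rot"],s["opening"],robot.nose_length)
E
```

```text
pics
top 407.73249469446637 256.7995162229038 193.92942683937738 [0.392 0.073 1.317] [[-0.02, -1.0, -0.01], [-0.99, 0.02, -0.14], [0.14, 0.01, -0.99]]
side 359.9142538637497 249.09863750612786 187.09520972903178 [ 0.016 -0.819  0.736] [[0.85, -0.52, 0.02], [-0.25, -0.44, -0.86], [0.46, 0.73, -0.5]]
wrist 297.3186396354542 258.01123296999987 190.5704590201736 [0.175 0.657 0.373] [[0.36, 0.93, -0.0], [0.9, -0.34, 0.28], [0.26, -0.1, -0.96]]
0.15 [0.24125532 0.62991149 0.21691185] [3.14153524e+00 1.48121004e-03 1.20505341e+00] 1.00135220315547 0.011
```

View pics/top0.png

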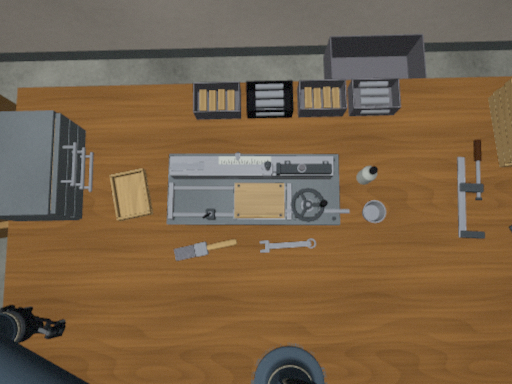

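View pics/side0.png

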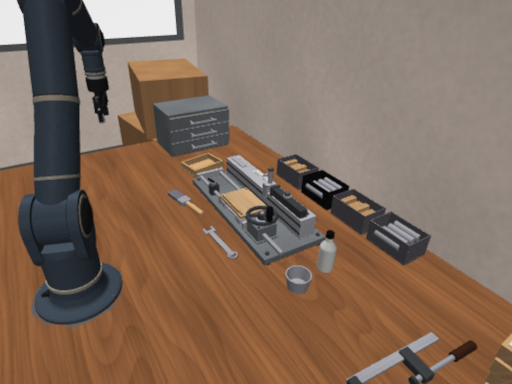

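The top view shows the jig spanning about (168–340, 153–224), with jig y running to the left, near world +y. The wheel hub is near (308,205), the handle near (323,204), and the stop near (210,214). Next I'll enlarge this.

```bash
python3 - <<'E'
import cv2
i=cv2.imread("pics/top0.png")[145:232,160:350]
cv2.imwrite("pics/topz.png",cv2.resize(i,None,fx=4.2,fy=4.2,interpolation=cv2.INTER_CUBIC))
i=cv2.imread("pics/side0.png")[145:260,185:330]
cv2.imwrite("pics/sidez.png",cv2.resize(i,None,fx=5,fy=5,interpolation=cv2.INTER_CUBIC))
E
```

```text
(no output)
```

View pics/topz.png

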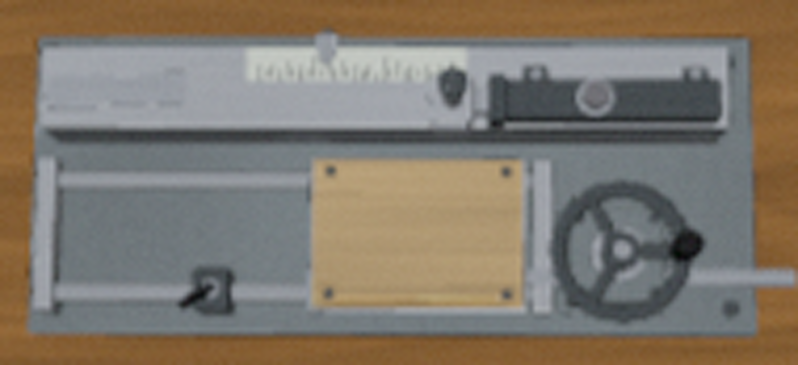

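View pics/sidez.png

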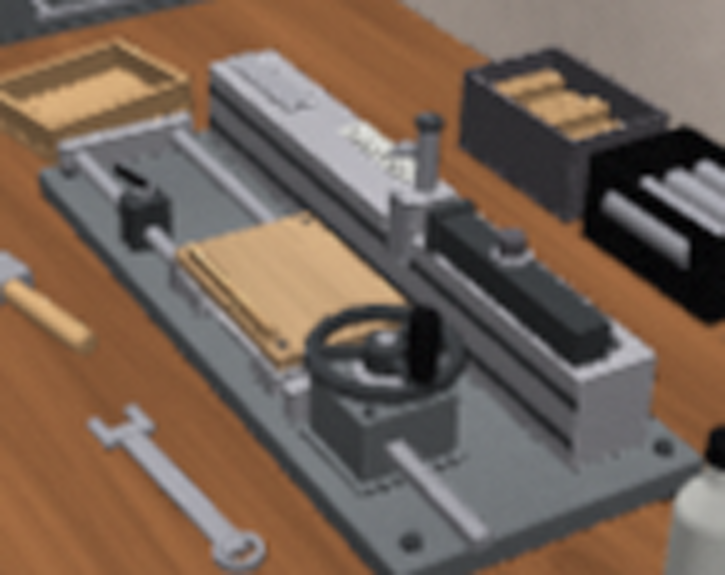

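```bash
cat > h.py <<'E'
import numpy as np,pickle,cv2
def ray(f,u,v,z):
    c=-f["R"].T@f["t"]; d=f["R"].T@np.array([(u-f["cx"])/f["fx"],(v-f["cy"])/f["fy"],1])
    return c+d*(z-c[2])/d[2]
def fit(J,W):
    J=np.array(J);W=np.array(W);jc=J.mean(0);wc=W.mean(0)
    a=J-jc;b=W-wc
    th=np.arctan2((a[:,0]*b[:,1]-a[:,1]*b[:,0]).sum(),(a*b).sum())
    R=np.array([[np.cos(th),-np.sin(th)],[np.sin(th),np.cos(th)]])
    return th,R,wc-R@jc
E
python3 - <<'E'
from h import *
f=pickle.load(open("pics/top0.pkl","rb"))
P=lambda a,b,z:ray(f,160+(a+.5)/4.2-.5,145+(b+.5)/4.2-.5,z)[:2]
C=[P(30,332,.03),P(757,333,.03),P(40,38,.03),P(748,40,.03)]
J=[(-.115,.26),(-.115,-.29),(.115,.26),(.115,-.29)]
th,R,o=fit(J,C); print(th,o,(np.array(C)-(np.array(J)@R.T+o)).round(4).tolist())
for n,a,b,z in [("hub",622,250,.11),("grip",689,243,.157),("button",597,96,.146),("post",453,84,.183),("index",326,62,.109),("stop",232,290,.05),("carr_l",311,300,.068),("carr_r",524,300,.068),("rule",110,88,.104)]:
    w=P(a,b,z); print(n,w.round(4),((w-o)@R).round(4))
E
```

```text
-0.023718037147242722 [0.59528706 0.11050985] [[0.0016, -0.0021], [0.0024, 0.0014], [-0.0014, -0.0019], [-0.0026, 0.0027]]
hub [ 0.5314 -0.0673] [-0.0597 -0.1793]
grip [ 0.5298 -0.1076] [-0.0603 -0.2196]
button [ 0.6355 -0.0498] [ 0.044  -0.1594]
post [0.6383 0.0509] [ 0.0444 -0.0585]
index [0.6727 0.1407] [0.0766 0.032 ]
stop [0.5147 0.2163] [-0.0831  0.1038]
carr_l [0.5043 0.1564] [-0.092   0.0437]
carr_r [0.501  0.0007] [-0.0916 -0.112 ]
rule [0.6582 0.2978] [0.0584 0.1887]
```

```bash
python3 - <<'E'
from h import *
from plant import robot
th=-.0237
hub=np.array([.5314,-.0673]); R=np.array([[np.cos(th),-np.sin(th)],[np.sin(th),np.cos(th)]])
g=hub+R@[0,-.042]; print(g)
for yaw in (np.pi/2,-np.pi/2,0):
  for p in [(g[0],g[1],.24),(g[0],g[1],.127),(hub[0]-.042,hub[1],.127),(hub[0]+.042,hub[1],.127),(.638,.05,.17),(.6355,-.05,.2)]:
    q=robot.inverse_kinematics(list(p),[np.pi,0,yaw+th]); print(round(yaw,2),None if q is None else np.round(q,2))
robot.move_straight([.241,.63,.28],vel=.2)
robot.goto([g[0],g[1],.24],[np.pi,0,np.pi/2+th])
s=robot.sense();print(s["t"],s["tcp_pos"],s["tcp_rot"],s["wrist_force"])
for n in ("wrist","side"):
  f=robot.grab_frame(n); pickle.dump(f,open(f"pics/{n}1.pkl","wb")); cv2.imwrite(f"pics/{n}1.png",f["image"][:,:,::-1])
E
```

```text
[ 0.53040469 -0.10928821]
1.57 [-0.4   0.26  0.65  1.85 -0.17  1.09  1.85]
1.57 [-0.29  0.38  0.52  1.97 -0.25  0.85  1.92]
1.57 [-0.35  0.3   0.48  2.07 -0.19  0.81  1.79]
1.57 [-0.27  0.42  0.41  1.88 -0.22  0.88  1.79]
1.57 [-0.31  0.46  0.23  1.69 -0.12  1.01  1.51]
1.57 [-0.28  0.44  0.4   1.67 -0.19  1.07  1.73]
-1.57 [-0.63  0.32  0.96  1.86 -0.29  1.11 -1.16]
-1.57 [-0.62  0.53  1.02  1.99 -0.56  0.94 -0.91]
-1.57 [-0.71  0.41  0.97  2.09 -0.45  0.86 -1.07]
-1.57 [-0.57  0.52  0.84  1.9  -0.48  0.93 -1.1 ]
-1.57 [-0.62  0.52  0.69  1.7  -0.37  1.05 -1.41]
-1.57 [-0.53  0.51  0.78  1.68 -0.39  1.11 -1.23]
0 [-0.49  0.27  0.76  1.86 -0.21  1.09  0.33]
0 [-0.44  0.43  0.74  1.98 -0.37  0.87  0.47]
0 [-0.5   0.33  0.68  2.08 -0.28  0.82  0.32]
0 [-0.4   0.45  0.59  1.89 -0.32  0.89  0.32]
0 [-0.52  0.49  0.53  1.7  -0.28  1.03  0.08]
0 [-0.42  0.47  0.61  1.68 -0.3   1.09  0.25]
3.4083 [ 0.53074395 -0.10835341  0.23991767] [-3.14155398e+00 -1.74134901e-04  1.54871948e+00] [0.23579706 0.0799184  0.33662443]
```

View pics/wrist1.png

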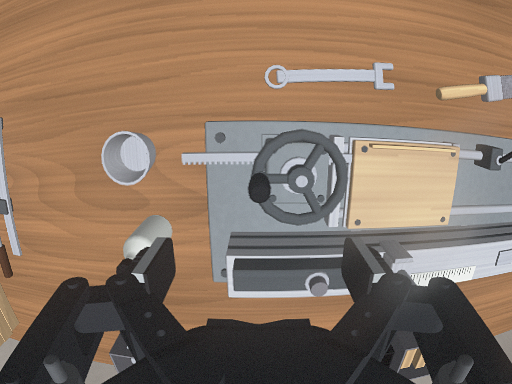

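The wrist view shows the handle top near (259,186), centred between the fingers, with the hub near (302,181) and the button near (318,284). I'll cast fisheye rays as a cross-check.

```bash
cat >> h.py <<'E'
def fray(f,u,v,z):
    a=np.array([(u-f["cx"])/f["fx"],(v-f["cy"])/f["fy"]]);r=np.hypot(*a)
    d=np.array([*(a/r*np.sin(r)),np.cos(r)]) if r>0 else np.array([0,0,1.])
    c=-f["R"].T@f["t"]; d=f["R"].T@d
    return c+d*(z-c[2])/d[2]
E
python3 - <<'E'
from h import *
f=pickle.load(open("pics/wrist1.pkl","rb"))
for n,u,v,z in [("grip",259,183,.157),("hub",302,181,.11),("button",319,283,.146)]: print(n,fray(f,u,v,z).round(4))
i=cv2.imread("pics/wrist1.png")[90:310,190:480]
cv2.imwrite("pics/w1z.png",cv2.resize(i,None,fx=2.7,fy=2.7,interpolation=cv2.INTER_CUBIC))
E
```

```text
grip [ 0.523  -0.1061  0.157 ]
hub [ 0.5342 -0.0632  0.11  ]
button [ 0.6316 -0.0474  0.146 ]
```

View pics/w1z.png

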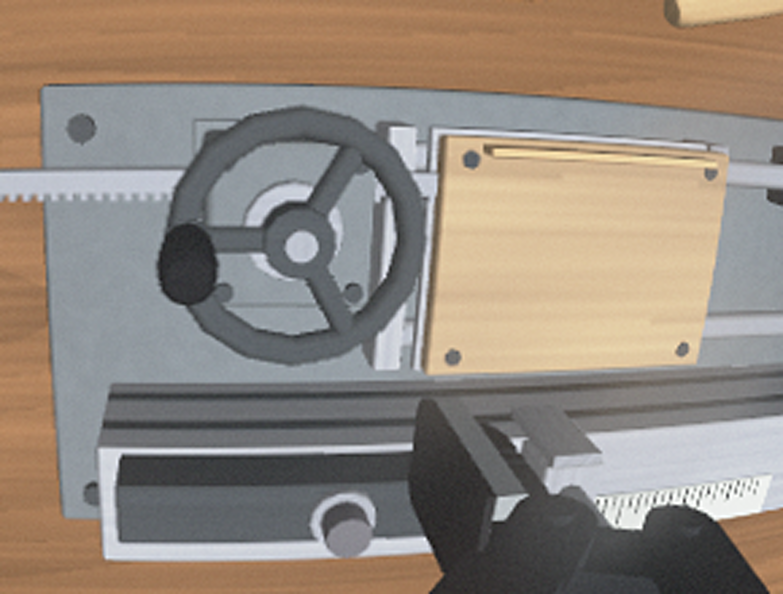

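Both views agree to about 3 mm, so I'll use the mean. Next I'll descend and close gently, using wrist force as a centring check.

```bash
python3 - <<'E'
from h import *
from plant import robot
print(robot.move_straight([.531,-.1078,.127],vel=.12,contact_N=8))
s=robot.sense();print(s["t"],s["tcp_pos"],s["wrist_force"].round(2))
robot.grip(0.0,20)
s=robot.sense();print(s["t"],s["tcp_pos"],s["wrist_force"].round(2),s["opening"])
f=robot.grab_frame("wrist"); cv2.imwrite("pics/wrist2.png",f["image"][:,:,::-1])
E
```

```text
False
4.6 [ 0.53160614 -0.10804056  0.12768829] [ 0.65 -0.06 -0.52]
5.2167 [ 0.53109138 -0.10753851  0.12722066] [-0.13  0.8   2.22] 0.21486952066889248
```

View pics/wrist2.png

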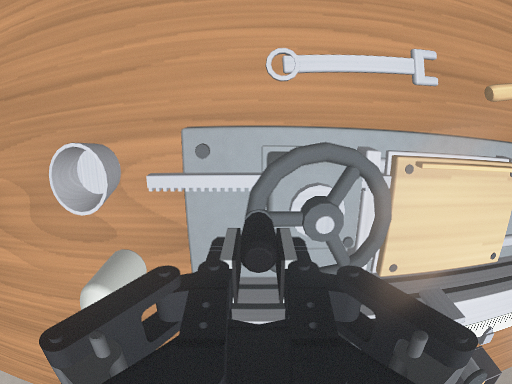

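The handle sits between the pads, gap 18 mm, with 0.8 N of lateral load, so the grasp is centred. Now I'll wind in guarded chords.

```bash
cat > wind.py <<'E'
from h import *
from plant import robot
import sys
hub=np.array([.5321,-.0656]); r=.042
def wind(a0,n,step,vel=.12,lim=9):
    f0=robot.sense()["wrist_force"]
    for k in range(1,n+1):
        a=a0-k*step
        p=hub+r*np.array([np.cos(a),np.sin(a)])
        hit=robot.move_straight([p[0],p[1],.127],vel=vel,contact_N=25)
        s=robot.sense(); F=s["wrist_force"]
        am=a+step/2*0
        t=np.array([np.sin(a),-np.cos(a)]); n_=np.array([np.cos(a),np.sin(a)])
        ft=F[:2]@t; fr=F[:2]@n_
        err=(np.array(s["tcp_pos"][:2])-hub); 
        print(k,round(s["t"],2),"a",round(a,3),"act",round(np.arctan2(err[1],err[0]),3),"r",round(np.hypot(*err),4),"ft",round(ft,1),"fr",round(fr,1),"fz",round(F[2],1),hit)
        if hit or ft<-lim or abs(fr)>25: print("STOP");break
    return a
E
python3 - <<'E'
from wind import *
a=wind(-np.pi/2-.0237,6,np.pi/9)
print(a)
E
```

```text
1 5.54 a -1.944 act -1.96 r 0.042 ft 1.4 fr -0.7 fz 3.1 False
2 5.82 a -2.293 act -2.305 r 0.0419 ft 2.0 fr -0.2 fz 4.1 False
3 6.09 a -2.642 act -2.658 r 0.042 ft 1.6 fr 1.6 fz 5.4 False
4 6.37 a -2.991 act -3.016 r 0.042 ft 1.5 fr 1.8 fz 6.8 False
5 6.64 a -3.34 act 2.908 r 0.042 ft 1.7 fr 2.0 fz 4.7 False
6 6.92 a -3.689 act 2.562 r 0.042 ft 1.6 fr 1.4 fz 5.6 False
-3.688891429188092
```

```bash
sed -i 's/ft<-lim/abs(ft)>lim/' wind.py; python3 - <<'E'
from wind import *
a=wind(-3.688891429188092,22,np.pi/9)
print(a,(-np.pi/2-.0237-a))
f=robot.grab_frame("top"); pickle.dump(f,open("pics/top3.pkl","wb"));cv2.imwrite("pics/top3.png",cv2.resize(f["image"][145:232,160:350,::-1],None,fx=4.2,fy=4.2,interpolation=cv2.INTER_CUBIC))
f=robot.grab_frame("wrist"); cv2.imwrite("pics/wrist3.png",f["image"][:,:,::-1])
E
```

```text
1 7.19 a -4.038 act 2.23 r 0.042 ft 2.2 fr 1.9 fz 5.3 False
2 7.47 a -4.387 act 1.886 r 0.042 ft 1.4 fr 2.4 fz 5.7 False
3 7.74 a -4.736 act 1.538 r 0.042 ft 0.9 fr 3.5 fz 6.2 False
4 8.02 a -5.085 act 1.188 r 0.042 ft 1.7 fr 2.3 fz 4.8 False
5 8.29 a -5.434 act 0.835 r 0.0419 ft 1.7 fr 4.4 fz 3.4 False
6 8.57 a -5.783 act 0.481 r 0.0419 ft 1.3 fr 4.0 fz 3.0 False
7 8.84 a -6.132 act 0.128 r 0.0418 ft 1.3 fr 3.1 fz 5.1 False
8 9.12 a -6.481 act -0.221 r 0.0418 ft 2.6 fr 3.1 fz 5.2 False
9 9.39 a -6.83 act -0.579 r 0.0418 ft 1.3 fr 2.5 fz 6.4 False
10 9.67 a -7.18 act -0.941 r 0.0418 ft 1.4 fr 2.3 fz 7.8 False
11 9.94 a -7.529 act -1.137 r 0.0389 ft -10.6 fr -3.0 fz 2.1 False
STOP
-7.528615783575617 5.934119456780721
```

View pics/wrist3.png

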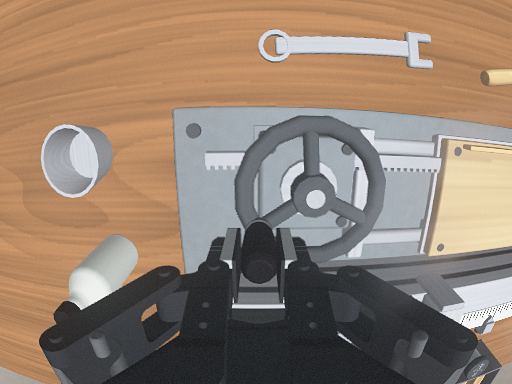

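View pics/top3.png

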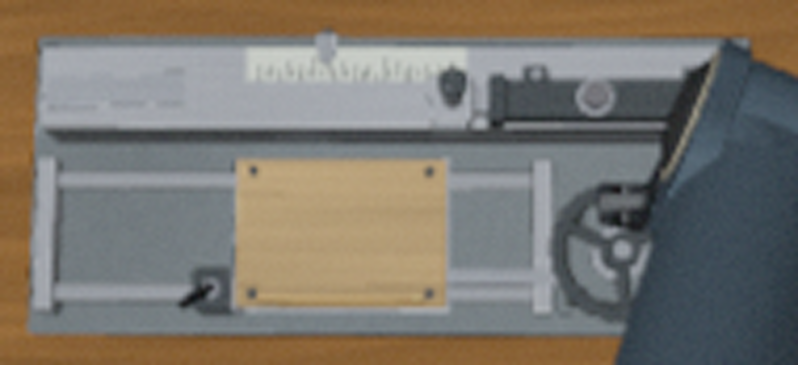

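The top view shows the carriage edge (zoomed x≈235) against the stop (x≈232). The wheel also went hard at −10.6 N tangential. I'll hold briefly, release and rise, then press the button.

```bash
python3 - <<'E'
from h import *
from plant import robot
robot.sleep(.4)
s=robot.sense();print(s["t"],s["tcp_pos"],s["wrist_force"].round(2))
robot.grip(0.75)
p=s["tcp_pos"]
robot.move_straight([p[0],p[1],.225],vel=.15)
robot.grip(0.0,20)
yaw=np.pi/2-.0237
robot.goto([.635,-.049,.20],[np.pi,0,yaw])
f=robot.grab_frame("top"); pickle.dump(f,open("pics/top4.pkl","wb"));cv2.imwrite("pics/top4.png",cv2.resize(f["image"][145:232,160:350,::-1],None,fx=4.2,fy=4.2,interpolation=cv2.INTER_CUBIC))
f=robot.grab_frame("wrist");pickle.dump(f,open("pics/wrist4.pkl","wb")); cv2.imwrite("pics/wrist4.png",f["image"][:,:,::-1])
f=robot.grab_frame("side"); cv2.imwrite("pics/side4.png",cv2.resize(f["image"][115:260,185:330,::-1],None,fx=4,fy=4,interpolation=cv2.INTER_CUBIC))
s=robot.sense();print(s["t"],s["tcp_pos"],s["wrist_force"].round(2),s["opening"])
E
```

```text
10.4417 [ 0.54845163 -0.10086523  0.1272704 ] [9.32 5.84 2.65]
13.025 [ 0.63440273 -0.05044752  0.20056015] [-0.28 -0.28  0.19] 0.00019381341797518122
```

View pics/wrist4.png

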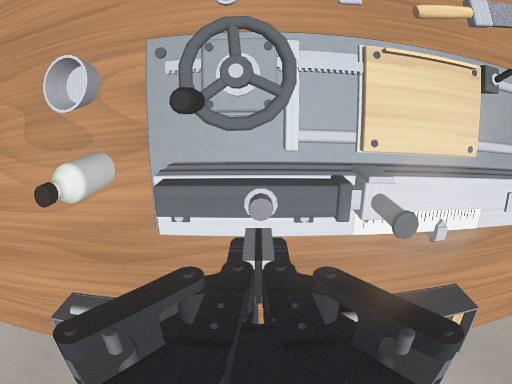

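View pics/side4.png

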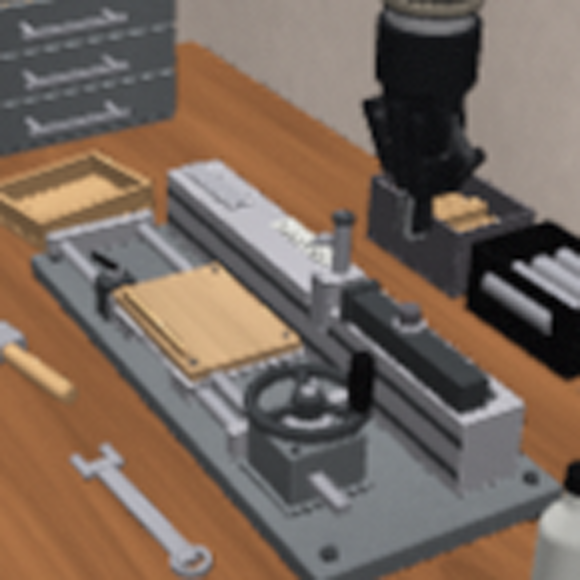

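View pics/top4.png

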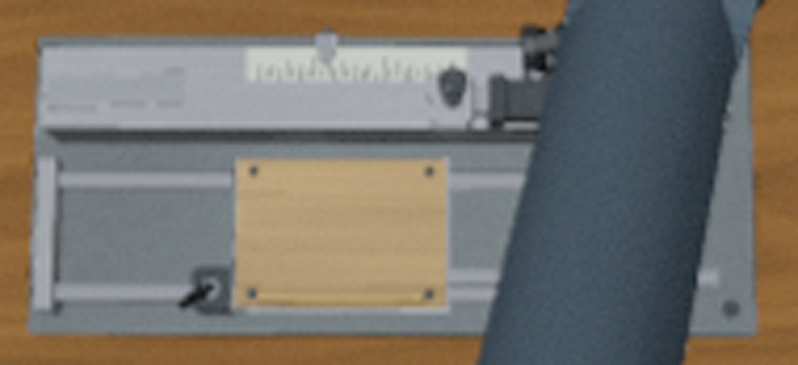

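The wrist view has the button at (261,206) and the fingertips at about (258,240). In the side view the gripper looks offset from the button, so I'll check by projection.

```bash
python3 - <<'E'
from h import *
f=pickle.load(open("pics/side0.pkl","rb"))
for X in [(.6344,-.0504,.19),(.635,-.049,.146)]:
    c=f["R"]@np.array(X)+f["t"]; u=f["fx"]*c[0]/c[2]+f["cx"]; v=f["fy"]*c[1]/c[2]+f["cy"]; print((u-185)*4,(v-115)*4)
f=pickle.load(open("pics/wrist4.pkl","rb"))
for u,v,z in [(261,207,.146),(237,72,.11),(404,225,.183),(432,228,.109)]: print(fray(f,u,v,z).round(4))
print(f["R"].round(3).tolist(), -f["R"].T@f["t"])
for X in [(.6344,-.0504,.189)]:
    c=f["R"]@np.array(X)+f["t"]; th=np.arctan2(np.hypot(c[0],c[1]),c[2]); k=f["fx"]*th/np.hypot(c[0],c[1]); print(c[0]*k+f["cx"],c[1]*k+f["cy"])
E
```

```text
408.8295066945211 261.9341541742954
404.43553408171283 309.3002333575106
[ 0.6378 -0.0463  0.146 ]
[ 0.5349 -0.0633  0.11  ]
[0.6412 0.0516 0.183 ]
[0.6798 0.1289 0.109 ]
[[0.024, 1.0, -0.002], [0.96, -0.022, 0.278], [0.278, -0.008, -0.96]] [ 0.564275   -0.04648791  0.35563773]
254.73287162365673 225.23098138126238
```

```bash
python3 - <<'E'
from h import *
i=cv2.imread("pics/side4.png")[60:340,300:560]
cv2.imwrite("pics/side4z.png",cv2.convertScaleAbs(cv2.resize(i,None,fx=2.1,fy=2.1),alpha=2.2,beta=20))
E
```

```text
(no output)
```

View pics/side4z.png

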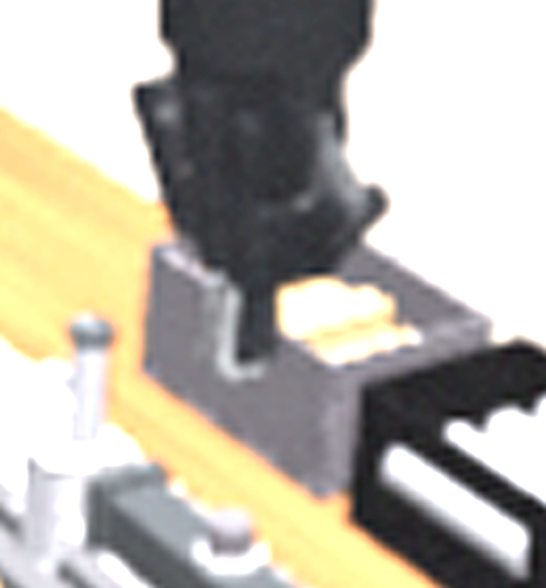

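```bash
python3 - <<'E'
from h import *
from plant import robot
f=robot.grab_frame("side"); pickle.dump(f,open("pics/side5.pkl","wb"))
D=f["range_z"];c0=-f["R"].T@f["t"]
for v in range(160,182):
    row=[]
    for u in range(284,296):
        z=D[v,u]; p=f["R"].T@(np.array([(u-f["cx"])/f["fx"],(v-f["cy"])/f["fy"],1])*z-f["t"])
        row.append("%d/%d/%d"%tuple(np.round(p*1000)) if p[2]>.12 else "-")
    print(v,*row)
E
```

```text
160 619/-46/263 623/-47/262 625/-49/262 623/-56/266 623/-60/268 624/-64/269 626/-66/270 632/-64/267 623/-78/275 622/-84/278 623/-88/280 623/-92/281
161 621/-44/258 623/-46/258 626/-47/258 624/-54/262 622/-62/266 622/-67/267 626/-66/266 622/-76/272 623/-80/273 623/-83/274 623/-88/276 621/-95/280
162 - 623/-47/255 628/-45/253 620/-60/261 623/-61/261 622/-67/264 623/-71/266 626/-72/266 622/-81/270 623/-84/272 621/-91/275 624/-92/275
163 - 622/-48/253 626/-48/252 621/-59/258 623/-61/258 624/-65/260 623/-71/262 621/-78/266 622/-81/267 622/-86/269 624/-87/269 632/-82/265
164 - 623/-47/249 625/-50/250 624/-56/252 624/-61/254 626/-63/255 627/-66/256 622/-77/262 621/-82/265 623/-85/265 629/-82/262 -
165 - 625/-45/244 624/-52/247 624/-57/249 627/-58/249 627/-62/251 627/-67/253 633/-65/251 636/-65/250 641/-64/248 - -
166 - 625/-45/240 624/-51/243 623/-57/246 628/-57/245 629/-60/246 630/-64/248 634/-63/246 638/-63/245 640/-65/246 - -
167 - 625/-46/238 626/-49/239 623/-59/244 627/-58/242 629/-60/243 629/-66/245 636/-61/241 636/-66/244 641/-65/242 - -
168 630/-35/228 623/-49/236 621/-57/240 623/-5
[... 225 characters left out ...]
29 625/-52/230 625/-57/232 628/-58/232 625/-66/236 631/-63/234 632/-68/235 639/-64/232 - - -
171 - 623/-50/226 625/-53/227 625/-57/229 630/-56/227 626/-66/233 631/-65/231 636/-63/229 642/-61/226 - - -
172 - 623/-51/223 624/-55/225 627/-55/224 631/-56/223 627/-64/228 632/-64/227 635/-64/226 638/-66/226 - - -
173 - 626/-48/217 624/-55/221 624/-60/223 627/-60/223 629/-63/224 633/-62/222 636/-64/222 642/-61/220 - - -
174 - - 625/-54/217 626/-57/218 631/-56/217 633/-58/217 638/-57/215 642/-57/214 - - - -
175 - - - - - - - - - - - -
176 - - - - - - - - - - - -
177 - - - - - - - - - - - -
178 - - - - - - - - - - - -
179 - - - - - - - - - - - -
180 - - - - - - - - - - - -
181 - - - - - - - - - - - -
```

```bash
python3 - <<'E'
from h import *
f=pickle.load(open("pics/wrist4.pkl","rb"))
D=f["range_z"]
def pt(f,u,v,D):
    a=np.array([(u-f["cx"])/f["fx"],(v-f["cy"])/f["fy"]]);r=np.hypot(*a);d=np.array([a[0]/r*np.tan(r),a[1]/r*np.tan(r),1])*D[v,u]
    return f["R"].T@(d-f["t"])
for v in range(198,262,3): print(v,[ "%d/%d/%d"%tuple((pt(f,u,v,D)*1000).round()) for u in (246,252,258,264,270)])
f=pickle.load(open("pics/side5.pkl","rb"));D=f["range_z"]
print("side button/post")
for u,v in [(286,193),(286,194),(287,195),(270,169),(270,170),(271,170)]:
    print(u,v,(f["R"].T@(np.array([(u-f["cx"])/f["fx"],(v-f["cy"])/f["fy"],1])*D[v,u]-f["t"])).round(3))
E
```

```text
198 ['635/-58/133', '634/-53/135', '631/-48/145', '631/-44/144', '634/-39/135']
201 ['638/-58/132', '633/-53/145', '633/-48/145', '633/-44/147', '635/-39/142']
204 ['640/-58/133', '635/-53/147', '636/-49/146', '635/-44/147', '636/-40/146']
207 ['643/-58/131', '638/-53/145', '638/-49/146', '638/-44/145', '638/-40/146']
210 ['645/-58/133', '641/-53/145', '641/-49/145', '641/-44/145', '640/-40/146']
213 ['649/-59/128', '642/-53/146', '643/-49/145', '643/-44/146', '643/-40/147']
216 ['652/-59/128', '645/-53/146', '645/-49/146', '645/-44/145', '653/-39/127']
219 ['665/-60/100', '666/-55/98', '648/-49/145', '648/-44/145', '666/-38/99']
222 ['668/-61/100', '669/-55/99', '669/-49/98', '669/-44/100', '670/-38/99']
225 ['672/-61/99', '672/-55/100', '672/-49/100', '672/-44/100', '672/-38/100']
228 ['624/-54/217', '564/-46/356', '624/-48/217', '624/-45/217', '624/-42/217']
231 ['624/-54/220', '624/-51/221', '624/-48/221', '624/-45/221', '624/-42/221']
234 ['624/-54/224', '624/-51/224', '624/-48/225', '624/-45/225', '625/-42/224']
237 ['625/-54/226', '624/-51/228', '625/-48/227', '624/-45/228', '624/-42/228']
240 ['624/-54/231', '624/-51/231', '624/-48/231', '624/-45/231', '625/-43/231']
243 ['624/-54/235', '624/-51/234', '624/-48/234', '624/-45/234', '623/-43/236']
246 ['624/-53/238', '624/-51/237', '623/-48/239', '624/-45/238', '624/-43/237']
249 ['624/-53/241', '624/-51/241', '624/-48/241', '624/-45/241', '624/-43/240']
252 ['623/-53/245', '624/-51/243', '624/-48/243', '624/-46/244', '624/-43/243']
255 ['624/-53/246', '624/-51/245', '623/-48/247', '624/-46/246', '624/-43/246']
258 ['623/-53/250', '624/-51/248', '624/-48/248', '624/-46/248', '624/-43/249']
261 ['624/-53/251', '624/-51/250', '624/-48/251', '624/-46/251', '624/-43/251']
side button/post
286 193 [ 0.631 -0.053  0.147]
286 194 [ 0.631 -0.054  0.143]
287 195 [ 0.635 -0.054  0.139]
270 169 [0.636 0.047 0.186]
270 170 [0.635 0.045 0.183]
271 170 [0.637 0.043 0.184]
```

Side and wrist depth both put the closed fingertips at z≈0.215 with the TCP at 0.2006. By the stated nose length they should be at 0.19. I'll trust contact rather than computed height, and press down with force detection over (0.637,−0.0485).

```bash
python3 - <<'E'
from h import *
from plant import robot
x,y=.637,-.0485
h=robot.move_straight([x,y,.162],vel=.06,contact_N=6)
s=robot.sense();print(h,s["t"],s["tcp_pos"].round(4),s["wrist_force"].round(2))
h=robot.move_straight([x,y,.118],vel=.02,contact_N=9)
s=robot.sense();print(h,s["t"],s["tcp_pos"].round(4),s["wrist_force"].round(2))
robot.sleep(.2)
s=robot.sense();print(s["t"],s["tcp_pos"].round(4),s["wrist_force"].round(2))
for n in ("wrist","side"):
    f=robot.grab_frame(n);pickle.dump(f,open(f"pics/{n}6.pkl","wb"));cv2.imwrite(f"pics/{n}6.png",f["image"][:,:,::-1])
i=cv2.imread("pics/side6.png")[115:260,185:330];cv2.imwrite("pics/side6z.png",cv2.resize(i,None,fx=4,fy=4,interpolation=cv2.INTER_CUBIC))
E
```

```text
False 13.8583 [ 0.6372 -0.0487  0.1621] [-0.57 -0.25  0.31]
True 15.475 [ 0.637  -0.0485  0.1266] [-0.64  0.67  4.21]
15.675 [ 0.637  -0.0485  0.1265] [-0.37  0.73  5.29]
```

View pics/wrist6.png

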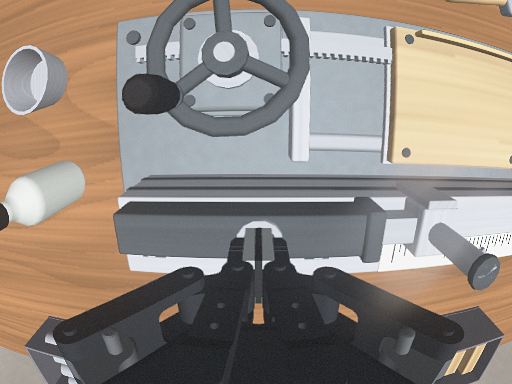

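View pics/side6z.png

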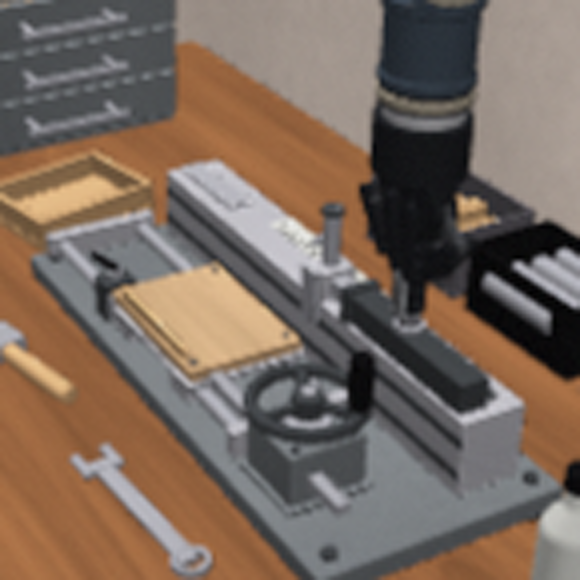

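Clear space now shows between tube and head, so the arm has sprung out with the button down at 5.3 N. I'll push slightly further for margin, then lift and look at the post, pointer and index.

```bash
python3 - <<'E'
from h import *
from plant import robot
x,y=.637,-.0485
h=robot.move_straight([x,y,.123],vel=.02,contact_N=10)
robot.sleep(.15)
s=robot.sense();print(h,s["t"],s["tcp_pos"].round(4),s["wrist_force"].round(2))
robot.move_straight([x,y,.25],vel=.2)
robot.grip(.6,20)
robot.goto([.60,.07,.25],[np.pi,0,np.pi/2-.0237])
s=robot.sense();print(h,s["t"],s["tcp_pos"].round(4),s["wrist_force"].round(2))
for n in ("wrist","side","top"):
    f=robot.grab_frame(n);pickle.dump(f,open(f"pics/{n}7.pkl","wb"));cv2.imwrite(f"pics/{n}7.png",f["image"][:,:,::-1])
i=cv2.imread("pics/side7.png")[115:260,185:330];cv2.imwrite("pics/side7z.png",cv2.resize(i,None,fx=4,fy=4,interpolation=cv2.INTER_CUBIC))
i=cv2.imread("pics/top7.png")[145:232,160:350];cv2.imwrite("pics/top7z.png",cv2.resize(i,None,fx=4.2,fy=4.2,interpolation=cv2.INTER_CUBIC))
E
```

```text
True 16.1333 [ 0.637  -0.0485  0.1265] [-1.62  0.08  6.47]
True 18.0167 [0.5998 0.0708 0.2502] [ 0.05 -0.68  0.81]
```

View pics/wrist7.png

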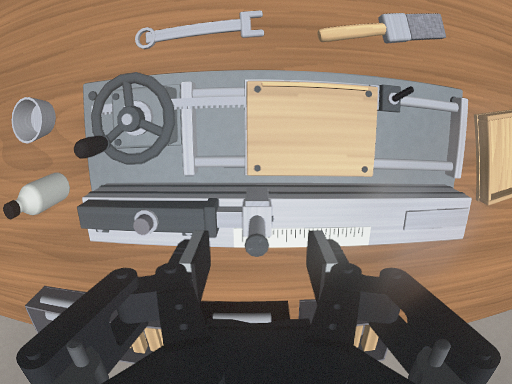

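View pics/top7z.png

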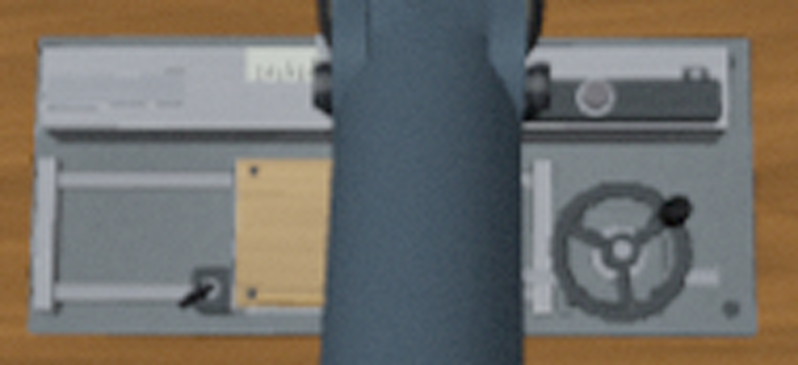

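Wrist view: the post cap is at (257,243) and now stands clear of the tube; the clip is hidden behind the right finger. The second push met a hard bottom at 6.5 N with no further travel, so the button was fully down. Next I'll locate and grasp the post.

```bash
python3 - <<'E'
from h import *
from plant import robot
f=pickle.load(open("pics/wrist7.pkl","rb"))
print(fray(f,257,244,.183), fray(f,144,222,.146), fray(f,131,118,.11))
for n,c in (("wrist4",(330,150,500,260)),("wrist7",(190,170,400,260))):
    i=cv2.imread(f"pics/{n}.png")[c[1]:c[3],c[0]:c[2]]
    cv2.imwrite(f"pics/{n}z.png",cv2.resize(i,None,fx=3.8,fy=3.8,interpolation=cv2.INTER_CUBIC))
E
```

```text
[0.6404467  0.07040864 0.183     ] [ 0.63504357 -0.04207585  0.146     ] [ 0.53332212 -0.05976783  0.11      ]
```

View pics/wrist7z.png

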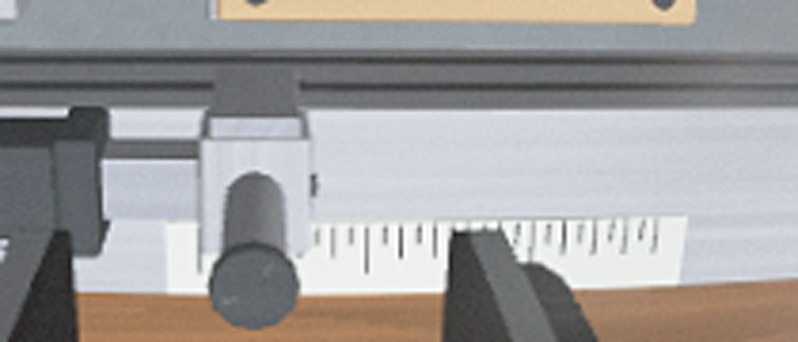

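View pics/wrist4z.png

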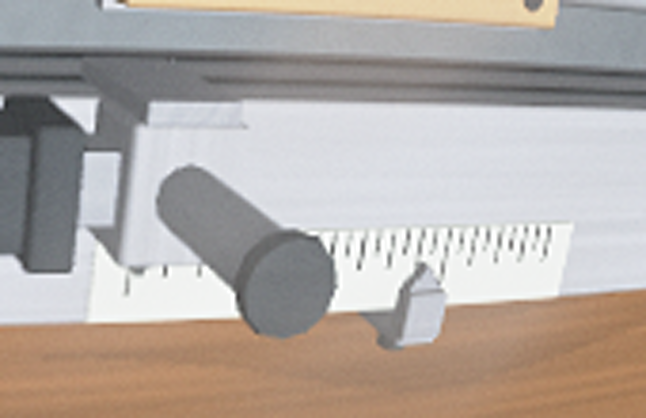

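The post is at about (0.640,0.069). I'll grasp it and pull most of the way along jig y.

```bash
python3 - <<'E'
from h import *
from plant import robot
robot.goto([.6395,.069,.22],[np.pi,0,np.pi/2-.0237])
h=robot.move_straight([.6395,.069,.121],vel=.1,contact_N=8)
s=robot.sense();print(h,s["t"],s["tcp_pos"].round(4),s["wrist_force"].round(2))
robot.grip(0.0,50)
s=robot.sense();print(s["opening"],s["t"],s["tcp_pos"].round(4),s["wrist_force"].round(2))
y=.130;h=robot.move_straight([.6395+.0237*(y-.069),y,.121],vel=.08,contact_N=25)
s=robot.sense();print(h,s["opening"],s["t"],s["tcp_pos"].round(4),s["wrist_force"].round(2))
for n in ("wrist","side","top"):
    f=robot.grab_frame(n);pickle.dump(f,open(f"pics/{n}8.pkl","wb"));cv2.imwrite(f"pics/{n}8.png",f["image"][:,:,::-1])
i=cv2.imread("pics/side8.png")[115:245,185:330];cv2.imwrite("pics/side8z.png",cv2.resize(i,None,fx=4.5,fy=4.5,interpolation=cv2.INTER_CUBIC))
i=cv2.imread("pics/wrist8.png")[150:300,160:360];cv2.imwrite("pics/wrist8z.png",cv2.resize(i,None,fx=4,fy=4,interpolation=cv2.INTER_CUBIC))
E
```

```text
False 19.625 [0.6401 0.069  0.1218] [ 0.87  0.91 -0.33]
0.17926592031219643 20.0417 [0.6398 0.069  0.1216] [-1.46  1.28  2.48]
False 0.18498640197030716 20.9583 [0.6413 0.1307 0.1215] [-0.63 -2.18  6.37]
```

View pics/wrist8z.png

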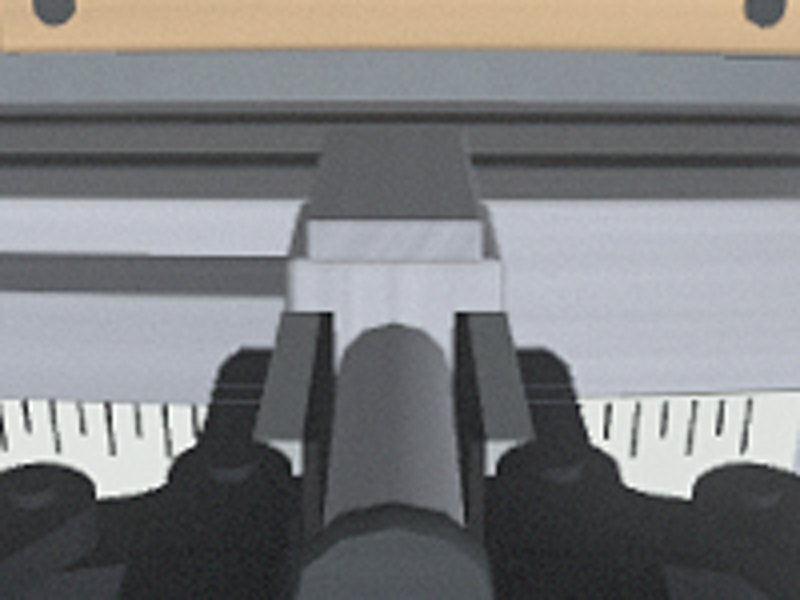

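View pics/side8z.png

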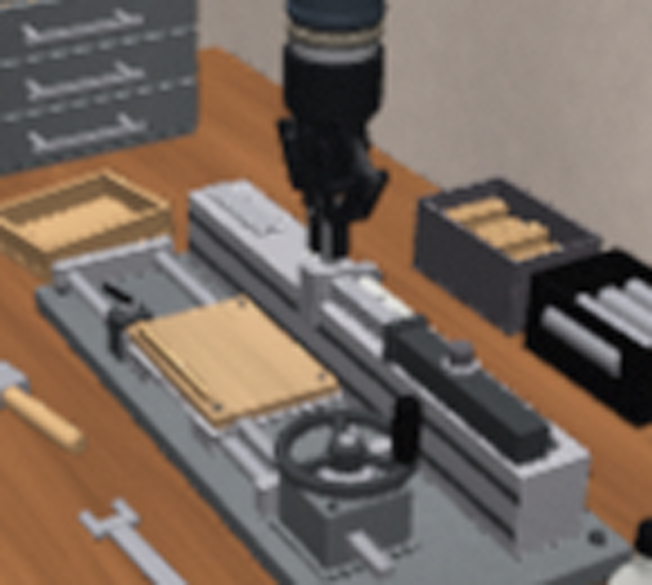

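View pics/top8.png

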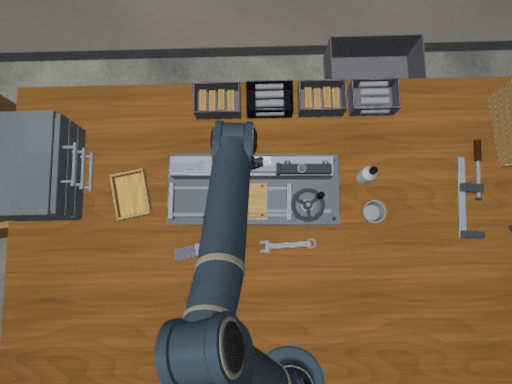

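The pads hold the post with about 2 N of spring pull, but the hand hides pointer and index from every camera. I'll ease back, release and regrasp with the hand turned half round. The wrist camera will then be on the scale side, looking straight at pointer and index.

```bash
python3 - <<'E'
from h import *
from plant import robot
robot.move_straight([.6398,.069,.121],vel=.12)
robot.grip(.6)
robot.move_straight([.6398,.069,.25],vel=.2)
robot.goto([.6398,.09,.24],[np.pi,0,-np.pi/2-.0237])
s=robot.sense();print(s["t"],s["tcp_pos"].round(4),s["tcp_rot"].round(3),s["wrist_force"].round(2))
for n in ("wrist","side","top"):
    f=robot.grab_frame(n);pickle.dump(f,open(f"pics/{n}9.pkl","wb"));cv2.imwrite(f"pics/{n}9.png",f["image"][:,:,::-1])
E
```

```text
25.4583 [0.6398 0.0899 0.2399] [ 3.141 -0.    -1.594] [-0.22 -0.61 -0.04]
```

View pics/wrist9.png

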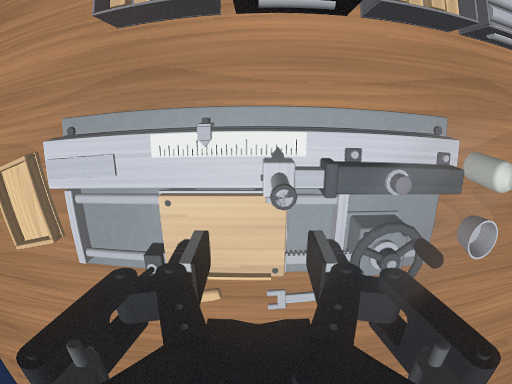

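This view shows everything clearly: pointer tip about (278,148), index tip about (205,147), post cap about (283,198).

```bash
python3 - <<'E'
from h import *
f=pickle.load(open("pics/wrist9.pkl","rb"))
for n,u,v,z in (("pointer",278,148,.106),("index",205,147,.107),("post",284,199,.183)): print(n,fray(f,u,v,z).round(4))
i=f["image"][110:220,140:330,::-1];cv2.imwrite("pics/w9z.png",cv2.resize(i,None,fx=4.2,fy=4.2,interpolation=cv2.INTER_CUBIC))
E
```

```text
pointer [0.6698 0.0707 0.106 ]
index [0.673  0.1426 0.107 ]
post [0.642  0.0715 0.183 ]
```

View pics/w9z.png

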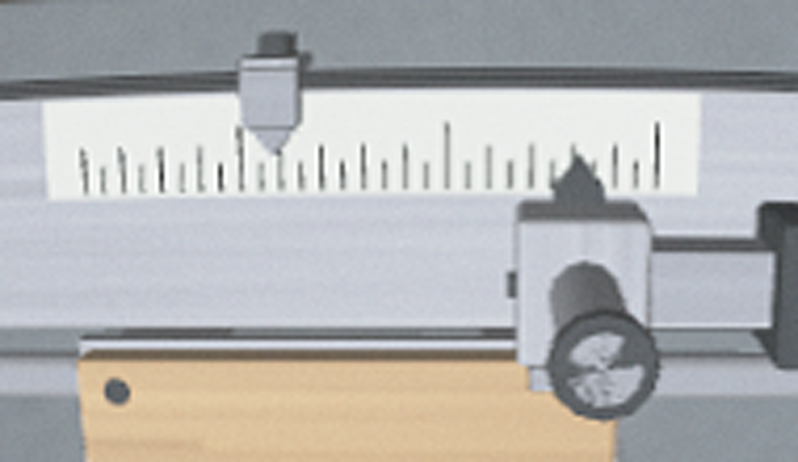

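```bash
python3 - <<'E'
from h import *
from plant import robot
robot.goto([.6400,.0708,.21],[np.pi,0,-np.pi/2-.0237])
h=robot.move_straight([.6400,.0708,.121],vel=.1,contact_N=8)
robot.grip(0.0,50)
s=robot.sense();print(h,s["opening"],s["t"],s["tcp_pos"].round(4),s["wrist_force"].round(2))
y=.1415;robot.move_straight([.640+.0237*(y-.0708),y,.121],vel=.08,contact_N=25)
robot.sleep(.3)
s=robot.sense();print(s["opening"],s["t"],s["tcp_pos"].round(4),s["wrist_force"].round(2))
for n in ("wrist","side","top"):
    f=robot.grab_frame(n);pickle.dump(f,open(f"pics/{n}10.pkl","wb"));cv2.imwrite(f"pics/{n}10.png",f["image"][:,:,::-1])
i=cv2.imread("pics/wrist10.png")[90:240,160:360];cv2.imwrite("pics/w10z.png",cv2.resize(i,None,fx=4,fy=4,interpolation=cv2.INTER_CUBIC))
E
```

```text
False 0.18060271669831687 27.3333 [0.6403 0.0708 0.1216] [-1.07 -0.05  1.84]
0.18500001819117512 28.6667 [0.642  0.1417 0.1216] [ 0.27 -3.23  5.81]
```

View pics/w10z.png

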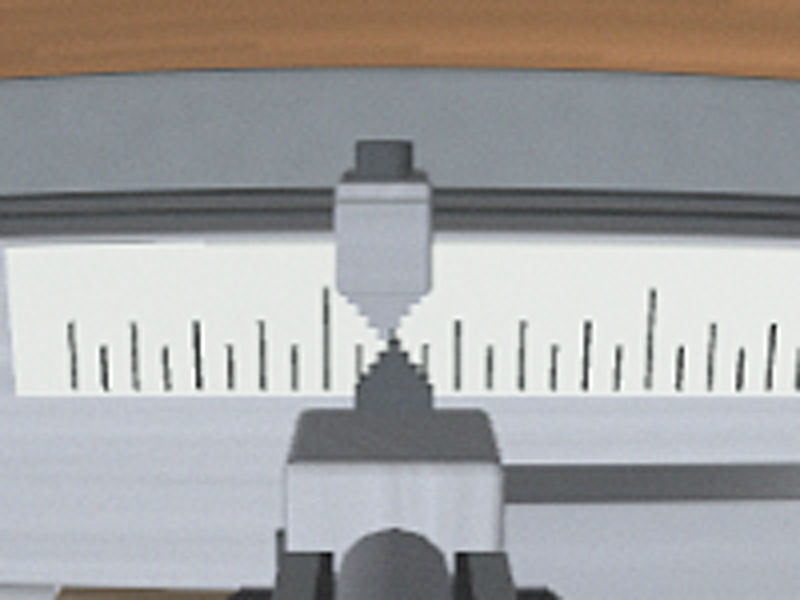

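The pointer tip (x≈393) and index tip (x≈389) are about 4 px apart at 33 px per 5 mm, so within 0.7 mm. The spring pulls 3.2 N. One last check of the carriage and bystanders before handing in.

```bash
python3 - <<'E'
import cv2,numpy as np
i=cv2.imread("pics/side10.png")[115:245,165:350];j=cv2.imread("pics/wrist10.png")
cv2.imwrite("pics/s10z.png",cv2.resize(i,None,fx=4.3,fy=4.3,interpolation=cv2.INTER_CUBIC))
E
```

```text
(no output)
```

View pics/s10z.png

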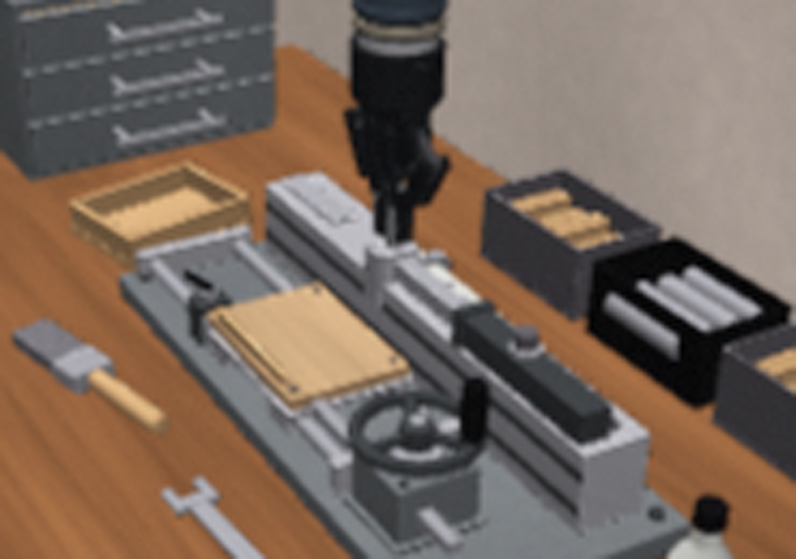

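View pics/top10.png

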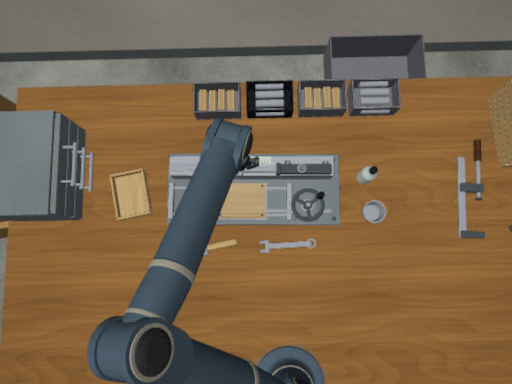

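```bash
python3 - <<'E'
import cv2
i=cv2.imread("pics/wrist7.png")[70:130,340:430];cv2.imwrite("pics/w7s.png",cv2.resize(i,None,fx=8,fy=8,interpolation=cv2.INTER_CUBIC))
E
```

```text
(no output)
```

View pics/w7s.png

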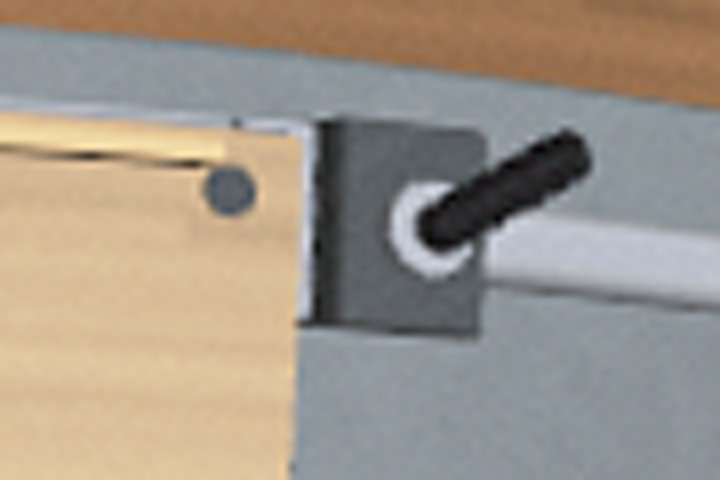

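The nose pad lies flush on the stop's dark face with no gap, so I'll hand in while holding.

```bash
python3 - <<'E'
from plant import robot
s=robot.sense();print(s["t"],s["tcp_pos"].round(4),s["wrist_force"].round(2),s["opening"])
robot.close_job()
E
```

```text
28.8167 [0.642  0.1416 0.1216] [-1.95 -2.62  6.21] 0.179609764814933
the job is handed in; nothing more can be done
```

I did the whole job and handed it in at about 29 s, with the gripper still holding the gauge arm at the index. No verdict was reported.

**What I did:**
- **Carriage:** I wound the handwheel clockwise about 5.8 rad until it went hard, with about 10 N at the handle.
- **Lock button:** I pressed it until it bottomed out, and the gauge arm sprang loose.
- **Gauge arm:** My first grasp of the post hid the pointer and index from every camera. I eased back, let go and regrasped with the hand turned half round, then drew the arm out to the index.

**Last checks:**
- **Pointer:** it stands within about 0.7 mm of the index point in the wrist picture, and the grip feels about 3 N of spring pull.
- **Carriage:** the nose showed no gap to the stop face in the wrist picture taken after the wheel was released.
- **Bystanders:** the side and top pictures showed nothing moved. The steel rule and part of the brush were behind the arm in the last top view but visible from the side.

**Disagreements:**
- **Fingertip height:** two cameras and the button contact put the closed fingertips about 14 mm behind the TCP. The stated `robot.nose_length` says 11 mm ahead, so I relied on contact instead.
- **Camera positions:** the top and wrist cameras differed by 2–4 mm in places, so I took the final alignment from pointer and index in the same picture.

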